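# Hang the gift headband in the middle of the display bar

## Robot

A 7-joint arm with a two-finger parallel gripper is mounted at the origin on the work surface. World frame = base frame: x ahead of the robot, y to its left, z up, the work surface at z = 0. Lengths are in m, angles in rad, forces in N, time in s.
With the tool pointing down it reaches from about 0.4 to 0.85 m from the base axis. Payload 4.5 kg.
Tool frame: the origin (TCP) lies midway between the tips of the shut fingers; the grasp point (between the pads) lies 19 mm behind it; z points along the fingers, y is the line along which they close (so a half turn about z gives the same grasp; the last joint's range is limited). The gripper opens to 85 mm and grips with 20 to 120 N. Pads are 22 mm wide; open, the fingers measure 114 mm over their backs; the gripper's body (76 mm by 85 mm) begins 54 mm behind the grasp point. The pads swing forward as they close: fully open they stand 13 mm farther back than shut.
Start: joints at [0.034, 0.689, -0.195, 1.565, 0.157, 0.902, -0.215], TCP at [0.625, 0, 0.231] pointing down, gripper open.
Joint ranges: [-3.01, 3.01], [-0.46, 2.08], [-1.47, 1.51], [0.13, 2.56], [-1, 4.14], [0.04, 2.09], [-2.66, 2.66]. Speed limits (rad/s): [2.57, 2.57, 3.14, 3.14, 3.14, 3.14, 3.14].

## Interface

Orientations are given as a unit quaternion [w, x, y, z].
In Python, from workcell import r, get_image, calibration, ticket, cut_out, tip_of gives the robot as it stands. The module is installed in compiled form; this text tells all that it offers.
- The arm moves only by the shell command python3 -m crank 'ROWS' [OPENING] [FORCE]. ROWS is JSON, a list that holds one entry, the list of rows, each a list of 6 numbers: the shift along the tool's x, y, z as a fraction of full scale, then the turn, a rotation vector about the tool's x, y, z as a fraction of full scale. A call has 1 to 12 rows; each row shifts and turns the commanded pose from where the row before left it, along the tool's axes as they then stand; what a row does not reach is not made up. Full scale, the value 1, is 120 mm for a shift and pi/2 rad for a turn. A row lasts 1/8 s, in which the tool goes at most 62.5 mm and 10.7 degrees, less where a joint would pass 70% of its speed; a pose out of reach is approached as far as the arm can. A call with a number of a shift or a turn outside -1 to 1 is refused whole. A call with a gripper value outside its range is refused whole. OPENING is the opening, from -1 (shut) to 1 (fully open), set as the call begins (- or left out, the last holds). The fingers move at their own pace and stop on an object; FORCE is the grip in N (left out, the last holds). Time passes only in rows, so rows that do not move let the fingers close. It gives the time, the measured TCP pose, the force, the opening and the grip force at its end, in the units of the state.
- r.sense(): the state, without advancing time (a new reading comes with each control period).
- get_image(name): name is "scene" or "side" or "wrist"; returns the picture (384x512x3 uint8, red, green, blue); there is no depth.
- calibration(name): a dict with "camera_matrix" (3x3 intrinsics, pixels), "R" (3x3) and "t" (3): a world point X has camera coordinates R X + t. Camera axes: x right, y down, z forward; pixel columns grow to the right and rows downward; lengths in m; the calibration is good to about 2 mm. The wrist camera is an equidistant fisheye: a pixel r from the principal point sees the ray r / f radians off the axis. A picture is of the moment at which its call begins: read the wrist's pose just before it. calibration takes no time and is no camera call; for the wrist camera it gives the pose at the moment of the call.
- ticket.job_done(): hands the job in; it is judged then, once.
Trained networks look in the newest picture that a camera, given by its name, has taken for a name from the list of things; names that differ only in an ending like _2 or _b are one class to them, and where a whole thing is asked for, a point or a joint stands for the part that bears it (a point fixed in the world has none). Each returns a list of dicts, best first, with "conf" (0 to 1); they miss things now and then, are a little off and sometimes report something else, mostly with a low value. They report only what shows in the picture. A call takes as long as a camera call. They do not tell look-alikes from the thing itself.
- cut_out(query, camera): "region" (384x512 bool, what is visible of it) and "extent" ([centre column, centre row, width, height] in pixels, round what is visible of it).
- tip_of(query, camera): "centre" ([column, row] in pixels: a listed point, or the origin of a listed thing).
The state is a dict: "clock": time; "joints": joint angles; "qvel": joint speeds; "joint_efforts": joint torques, N m; "position": TCP position; "tcp_rot": TCP orientation; "wrist_force": force on the tool from outside, world axes, zero at the start; "torque": the same for the moment, N m; "gripper_width": opening from 0.0 (shut) to 1.0 (fully open); "finger_force": force on a finger pad.
Only numpy, scipy, OpenCV 4.12 (cv2) and the standard library are available. Lean on these libraries where they do the work, as an engineer would, in place of code of your own. Each camera call takes 0.05 s, during which the arm holds its last target. There are 200 camera calls.

## Task

On the sweet-shop counter, make room in the middle of the headband display bar: push the headband that hangs there along the bar to the free end, without lifting it off. Then take the pink headband with the turquoise gift box off the hook stand and hang it over the middle of the bar, setting it down on the bar rather than dropping it. In the end all three hang straight and apart from each other; leave the headband at the other end, the jars and the carton where they are.

Things in the scene. Friction and masses are not known exactly. Their poses are not given: they have to be found in the camera images.
- gift_band: Pink headband, turquoise gift-box ornament; starts on the hook. Rigid strip 22 mm wide (along y), 4 thick, bent in an arch in the x-z plane: 116 mm wide outside, open below, 92 mm between its feet, feet 110 mm under the origin. Origin: UNDERSIDE of the crown, where it rests; z up. 55 to 100 g. y lies along the hook or bar it hangs on.
- gift_box (a point): Centre of the gift box fixed on the pink headband's crown, 18 mm above the headband's origin. The box is 36 x 36 mm, its flat upright sides square to the headband's x and y, 28 mm tall (4 to 32 mm above the headband's origin); the bow adds 8 mm on top. Axes as the headband's. Firm: can be gripped from above.
- cake_band: Yellow headband of the same arch, size, mass, origin and axes as the pink one, with a blue cupcake ornament: round, 38 mm in diameter from 4 to 22 mm above the origin, cream icing narrowing up to 42 mm. Hangs on the display bar, y along the bar: in the middle or at the -y end (varies).
- bug_band: Green headband of the same arch, size, mass, origin and axes as the pink one, with a red ladybird ornament: round, 38 mm in diameter from 4 to 18 mm above the origin, domed up to 36 mm. Hangs on the display bar, y along the bar: in the middle or at the -y end (varies).
- bar_middle (a point): Middle of the display bar, on TOP of its tube, 140 mm above the table. y along the bar, x across, z up. Fixed steel tube 25 mm in diameter on two posts. One headband hangs 120 to 140 mm from here towards -y, one in the middle (-20 to +40 mm); +y is the free end. They slide when pushed lightly (under 1 N) at the ornament, just above the tube.
- bar_end (a point): Free end (+y) of the display bar, on TOP of the tube, 175 mm from its middle; axes as the bar's. A black stop disc, 42 mm in diameter, 6 mm thick, stands 8.5 mm above the tube's top here, and likewise at the -y end. Posts 16 mm thick stand under the tube 150 mm either side of the middle, on a white base plate 110 x 380 x 12 mm.
- hook_mid (a point): Top of the hook stand's level 10 mm rod, 140 mm above the table; the pink headband's crown rests within 10 mm of here along the rod. The rod runs along x: upright post (no higher than the rod, round foot 120 mm) 40 mm to +x; tip 48 mm to -x, bent up, 20 mm above the rod's top. Fixed. Lift straight up over 25 mm to clear the tip.
- jar_a: Sealed jar of amber sweets with white lid and pink label, 88 mm in diameter, 120 mm tall, origin under its centre. Bystander beyond the bar.
- jar_b: Sealed jar of red sweets with white lid and pink label, 88 mm in diameter, 120 mm tall, origin under its centre. Bystander beyond the bar, to the left.
- carton: Turquoise chocolate carton lying flat, 160 x 100 x 40 mm, origin under its centre. Bystander to the right of the hook stand.
Things that resemble listed ones, but are neither listed nor needed, are in the scene too. Of the things shaped like the bug_band, the green one is meant.

How it is judged:
On the way, in this order (a step that is already met when the one before it is completed fails the run):
1. the headband from the middle has been pushed along the bar to the free (+y) end, more than 85 mm from the middle, still hanging on the bar (((y of cake_band in the frame of bar_middle above 0.085 m and z of cake_band in the frame of bar_middle between -0.015 and 0.015 m) or (y of bug_band in the frame of bar_middle above 0.085 m and z of bug_band in the frame of bar_middle between -0.015 and 0.015 m))), for 0.1 s.
2. the gift headband, still held by the fingers, has been lowered over the middle of the bar to within 10 mm of resting on it (z of gift_band in the frame of bar_middle between -0.01 and 0.01 m and x of gift_band in the frame of bar_middle between -0.03 and 0.03 m and y of gift_band in the frame of bar_middle between -0.03 and 0.03 m and contact force between the fingers and gift_band above 0.3 N), for 0.05 s.
At the end, for the whole second after the job is handed in: Gift headband within 30 mm of the bar's middle; the one from the middle over 85 mm towards the free +y end; the third still over 85 mm on the -y side. All rest on the tube (8 mm in height, 20 mm sideways), upright within 0.3 rad, square to the bar within 0.4 rad, still (y of gift_band in the frame of bar_middle between -0.03 and 0.03 m and z of gift_band in the frame of bar_middle between -0.008 and 0.008 m and x of gift_band in the frame of bar_middle between -0.02 and 0.02 m and angle between each of gift_band, cake_band, bug_band's own z axis and vertical below 0.3 rad and angle between the y axis of each of gift_band, cake_band, bug_band and the y axis of bar_middle, either way round below 0.4 rad and z of cake_band in the frame of bar_middle between -0.008 and 0.008 m and x of cake_band in the frame of bar_middle between -0.02 and 0.02 m and z of bug_band in the frame of bar_middle between -0.008 and 0.008 m and x of bug_band in the frame of bar_middle between -0.02 and 0.02 m and ((y of cake_band in the frame of bar_middle above 0.085 m and y of bug_band in the frame of bar_middle below -0.085 m) or (y of bug_band in the frame of bar_middle above 0.085 m and y of cake_band in the frame of bar_middle below -0.085 m)) and linear speed of each of gift_band, cake_band, bug_band below 0.03 m/s); the robot touches nothing.
It fails at once if a headband that was already on the bar is lifted more than 30 mm off it (z of any of cake_band, bug_band in the frame of bar_middle above 0.03 m).
It fails at once if a headband falls off the bar or hook (its crown drops more than 40 mm below the tube's top) (z of any of gift_band, cake_band, bug_band in the frame of bar_middle below -0.04 m).
It fails at once if a jar or the carton is moved more than 25 mm (distance of any of jar_a, jar_b, carton from where it was at the start of the episode above 0.025 m).
It also fails if it takes over 58 s, if anything falls off the work surface, if the arm or the gripper's body presses on something with over 40 N, if the wrist force passes 120 N, or if a joint passes its speed limit or range.

## Working session

There is one attempt and no reset: what is moved stays moved. The work goes in short steps, Python scripts to look and compute and a shell command to move; the robot and the scene stay as the last step left them, time stands still between calls to the robot, and variables do not carry over. Pictures are saved under pics/ and viewed, at most 11 in all, crops included, and the job is handed in when it is done.

```bash
mkdir -p pics; cat > h.py <<'E'
import numpy as np, cv2
from workcell import r, get_image, calibration, ticket, cut_out, tip_of
def ray(cam,px,c=None):
    c=c or calibration(cam); K=np.array(c["camera_matrix"]);R=np.array(c["R"]);t=np.array(c["t"])
    d=np.linalg.inv(K)@[px[0],px[1],1]
    if cam=="wrist":
        m=np.hypot(d[0],d[1]); d=np.array([d[0]/m*np.sin(m),d[1]/m*np.sin(m),np.cos(m)])
    d=R.T@d; return -R.T@t, d/np.linalg.norm(d)
def tri(rays):
    A=sum(np.eye(3)-np.outer(d,d) for o,d in rays); b=sum((np.eye(3)-np.outer(d,d))@o for o,d in rays)
    X=np.linalg.solve(A,b); return X,[float(np.linalg.norm(np.cross(X-o,d))) for o,d in rays]
def onz(ry,z): o,d=ry; return o+d*(z-o[2])/d[2]
E
cat > look.py <<'E'
from h import *
s=r.sense(); print(s["clock"],s["position"],s["tcp_rot"],s["wrist_force"])
for n in ["scene","side"]:
    im=get_image(n); cv2.imwrite(f"pics/{n}0.png",im[:,:,::-1])
Q=["gift_box","gift_band","cake_band","bug_band","bar_middle","bar_end","hook_mid"]
for q in Q:
    D={n:tip_of(q,n) for n in ["scene","side"]}
    for n in D: print(q,n,[(np.round(a["centre"]).tolist(),round(a["conf"],2)) for a in D[n][:3]])
    for a in D["scene"][:2]:
        for b in D["side"][:2]:
            X,e=tri([ray("scene",a["centre"]),ray("side",b["centre"])]); print("   ",X.round(3),np.round(e,4))
E
python3 look.py; python3 -c "
import cv2,numpy as np
cv2.imwrite('pics/both.png',np.vstack([cv2.imread('pics/scene0.png'),cv2.imread('pics/side0.png')])[:, :])
a=cv2.resize(cv2.imread('pics/both.png'),(400,600));print(a.shape)"
```

```text
0.0 [ 6.24311614e-01 -4.83210554e-05  2.30448620e-01] [-6.50138146e-04  7.07089648e-01  7.07123233e-01 -7.35732522e-04] [-0.60833925  0.38269165 -0.36753457]
gift_box scene [([220.0, 150.0], 0.59), ([217.0, 149.0], 0.18)]
gift_box side [([287.0, 145.0], 0.58)]
    [ 0.546 -0.246  0.165] [0.0061 0.0061]
    [ 0.551 -0.256  0.162] [0.0009 0.0009]
gift_band scene [([215.0, 154.0], 0.53)]
gift_band side [([287.0, 151.0], 0.74)]
    [ 0.554 -0.264  0.132] [0.0044 0.0044]
cake_band scene [([276.0, 209.0], 0.6)]
cake_band side [([219.0, 219.0], 0.6)]
    [0.527 0.139 0.148] [0.0045 0.0045]
bug_band scene [([267.0, 190.0], 0.84), ([262.0, 164.0], 0.82), ([223.0, 257.0], 0.8)]
bug_band side [([301.0, 185.0], 0.89), ([253.0, 274.0], 0.86), ([156.0, 200.0], 0.74)]
    [ 0.422 -0.147  0.055] [0.0507 0.0507]
    [0.427 0.083 0.061] [0.1135 0.1135]
    [ 0.418 -0.156  0.117] [0.0039 0.0039]
    [0.425 0.094 0.149] [0.1488 0.1488]
bar_middle scene [([273.0, 212.0], 0.92)]
bar_middle side [([217.0, 215.0], 0.89), ([286.0, 148.0], 0.55)]
    [0.541 0.138 0.145] [0.002 0.002]
    [ 0.485 -0.058  0.15 ] [0.1427 0.1427]
bar_end scene [([291.0, 253.0], 0.92), ([218.0, 149.0], 0.33)]
bar_end side [([170.0, 244.0], 0.67)]
    [0.581 0.303 0.134] [0.0047 0.0047]
    [0.624 0.225 0.313] [0.1686 0.1686]
hook_mid scene [([215.0, 156.0], 0.72)]
hook_mid side [([281.0, 145.0], 0.62)]
    [ 0.569 -0.243  0.15 ] [0.0088 0.0088]
(600, 400, 3)
```

View pics/scene0.png

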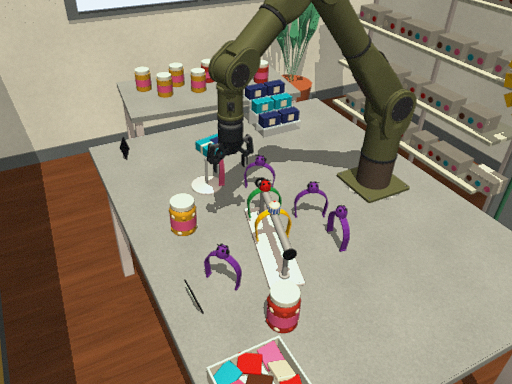

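View pics/side0.png

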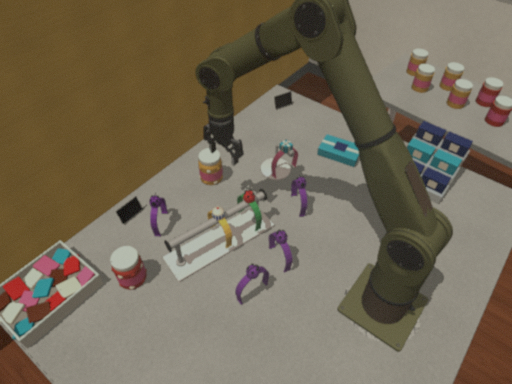

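The scene shows the yellow cake band mid-bar (273,212), the green bug band at the -y end (264,188), the pink gift band on the hook (218,150) and purple decoys on the table. I'll raise the tool over the bar, aligned with it, for the wrist view.

```bash
python3 -m crank '[[[0.29,-0.18,-0.19,0,0,0],[0.29,-0.18,-0.19,0,0,0],[0.29,-0.18,-0.19,0,0,0],[0.29,-0.18,-0.19,0,0,0],[0,0,0,0,0,0.075],[0,0,0,0,0,0.075],[0,0,0,0,0,0],[0,0,0,0,0,0]]]' -1
cat > look2.py <<'E'
from h import *
import sys
tag=sys.argv[1]; Q=sys.argv[2].split(",")
s=r.sense(); print(s["clock"],s["position"].round(4) if hasattr(s["position"],"round") else s["position"],np.round(s["tcp_rot"],4),np.round(s["wrist_force"],2))
C={}
for n in ["scene","side","wrist"]:
    C[n]=calibration(n); im=get_image(n); cv2.imwrite(f"pics/{n}{tag}.png",im[:,:,::-1])
for q in Q:
    D={n:tip_of(q,n) for n in C}
    for n in D: print(q,n,[(np.round(a["centre"]).tolist(),round(a["conf"],2)) for a in D[n][:3]])
    def best(ns):
        import itertools
        for c in itertools.product(*[D[n][:3] for n in ns]):
            X,e=tri([ray(n,a["centre"],C[n]) for n,a in zip(ns,c)])
            if max(e)<.015: print("   ",ns,X.round(4),np.round(e,4))
    for ns in (["scene","side"],["scene","wrist"],["side","wrist"],["scene","side","wrist"]): best(ns)
E
python3 look2.py 1 cake_band,bug_band,bar_middle,bar_end,gift_box
```

```text
clock: 1.8
position: [0.5386, 0.1392, 0.3224]
tcp_rot: [-0.0, 0.785, 0.62, -0.0]
wrist_force: [0.6, 0.1, 0.2]
gripper_width: 0.003
finger_force: 0.0
1.8 [0.5386 0.1392 0.3224] [-0.      0.7847  0.6198 -0.    ] [0.55 0.13 0.23]
cake_band scene [([274.0, 213.0], 0.95)]
cake_band side [([220.0, 219.0], 0.73), ([211.0, 179.0], 0.43)]
cake_band wrist [([258.0, 11.0], 0.74), ([251.0, 170.0], 0.65)]
    ['scene', 'side'] [0.5316 0.1319 0.1325] [0.0014 0.0014]
    ['scene', 'wrist'] [0.5361 0.1346 0.1379] [0.0014 0.0014]
    ['side', 'wrist'] [0.5359 0.1295 0.1237] [0.0009 0.0009]
    ['scene', 'side', 'wrist'] [0.5336 0.132  0.1322] [0.0022 0.0024 0.0033]
bug_band scene [([222.0, 256.0], 0.95), ([262.0, 164.0], 0.69), ([266.0, 190.0], 0.62)]
bug_band side [([299.0, 182.0], 0.95), ([156.0, 203.0], 0.83), ([250.0, 273.0], 0.81)]
bug_band wrist [([89.0, 146.0], 0.81), ([131.0, 246.0], 0.67), ([400.0, 74.0], 0.63)]
    ['scene', 'side'] [0.7505 0.2083 0.1104] [0.0035 0.0035]
    ['scene', 'side'] [ 0.4236 -0.1489  0.1278] [0.0072 0.0072]
    ['scene', 'wrist'] [0.7502 0.2091 0.1082] [0.0016 0.0
[... 322 characters left out ...]
01]
bar_middle scene []
bar_middle side [([218.0, 216.0], 0.61)]
bar_middle wrist [([250.0, 170.0], 0.91)]
    ['side', 'wrist'] [0.5372 0.135  0.1408] [0.0002 0.0002]
bar_end scene [([288.0, 251.0], 0.87)]
bar_end side [([166.0, 243.0], 0.78)]
bar_end wrist [([259.0, 10.0], 0.65)]
    ['scene', 'side'] [0.5893 0.3067 0.1439] [0.002 0.002]
    ['scene', 'wrist'] [0.5881 0.3045 0.1437] [0.0012 0.0012]
    ['side', 'wrist'] [0.5885 0.3069 0.1412] [0.0014 0.0014]
    ['scene', 'side', 'wrist'] [0.5885 0.306  0.1432] [0.0021 0.0023 0.0014]
gift_box scene [([215.0, 148.0], 0.59)]
gift_box side [([282.0, 145.0], 0.89)]
gift_box wrist []
    ['scene', 'side'] [ 0.562  -0.2423  0.1687] [0.004 0.004]
```

View pics/wrist1.png

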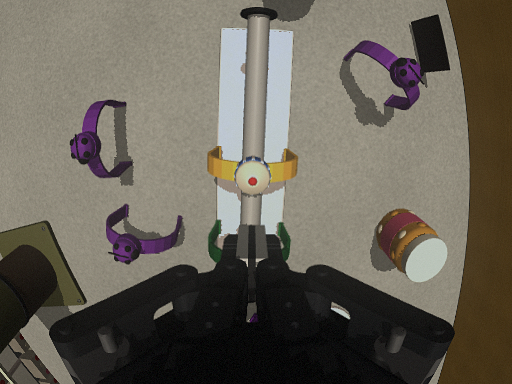

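The wrist view shows the tube from (250,225) to (258,12), the cake band at (252,178), the green band's arch at (250,240) partly behind the fingers, and plate corners near (221,28) and (293,30).

```bash
python3 - <<'E'
from h import *
im=cv2.imread("pics/wrist1.png").astype(int)
b,g,rr=im[...,0],im[...,1],im[...,2]
# plate: bluish white
pl=((b>185)&(b-rr>5)).astype(np.uint8); 
L=[];R=[]
for y in range(40,140,5):
    xs=np.where(pl[y,200:310])[0]+200
    if len(xs)>10: L.append((xs[0],y));R.append((xs[-1]+1,y))
print(L[::4],R[::4])
for S in (L,R):
    P=np.array([onz(ray("wrist",p),.012)[:2] for p in S]); v=P[-1]-P[0]
    vx,vy,x0,y0=cv2.fitLine(P.astype(np.float32),cv2.DIST_HUBER,0,.001,.001).ravel(); print("dir",np.degrees(np.arctan2(vx,vy)),P[0],P[-1])
for c in (225,250,270,290):
    ys=np.where(pl[15:60,c])[0]
    if len(ys): print(c,ys[0]+15,onz(ray("wrist",(c,ys[0]+15)),.012))
# tube rows
for y in (50,90,130,215): print(y,[ (x,im[y,x].tolist()) for x in range(238,276,3)][:13] if y==90 else "")
for p in ((258,40),(256,90),(254,140),(250,215)): print(p,onz(ray("wrist",p),.1275))
print(calibration("wrist")["camera_matrix"], ray("wrist",(256,192)))
E
```

```text
[(np.int64(222), 40), (np.int64(221), 60), (np.int64(220), 80), (np.int64(220), 100), (np.int64(219), 120)] [(np.int64(292), 40), (np.int64(291), 60), (np.int64(290), 80), (np.int64(289), 100), (np.int64(288), 120)]
dir 15.70842 [0.53531928 0.31054705] [0.49555496 0.16923721]
dir 16.122705 [0.63760251 0.28665291] [0.59700806 0.14492229]
225 28 [0.54410148 0.32810019 0.012     ]
270 30 [0.60886171 0.3088903  0.012     ]
290 31 [0.63807553 0.3012712  0.012     ]
50 
90 [(238, [205, 199, 190]), (241, [208, 198, 190]), (244, [143, 140, 134]), (247, [113, 121, 126]), (250, [131, 145, 149]), (253, [141, 155, 164]), (256, [156, 166, 174]), (259, [138, 150, 155]), (262, [125, 135, 141]), (265, [95, 102, 106]), (268, [212, 201, 192]), (271, [210, 201, 191]), (274, [209, 200, 188])]
130 
215 
(258, 40) [0.57963495 0.2751638  0.1275    ]
(256, 90) [0.56400388 0.21956579 0.1275    ]
(254, 140) [0.54855735 0.16456394 0.1275    ]
(250, 215) [0.52251905 0.07625497 0.1275    ]
[[297.31863964   0.         251.39239421]
 [  0.         297.31863964 186.10157441]
 [  0.           0.           1.        ]] (array([0.55645276, 0.21047654, 0.46517862]), array([-0.05638161, -0.30182775, -0.95169382]))
```

```bash
python3 -c "
import cv2
a=cv2.imread('pics/wrist1.png')[0:250,190:320];cv2.imwrite('pics/c1.png',cv2.resize(a,None,fx=2.4,fy=2.4,interpolation=cv2.INTER_CUBIC))"
```

```text
(no output)
```

View pics/c1.png

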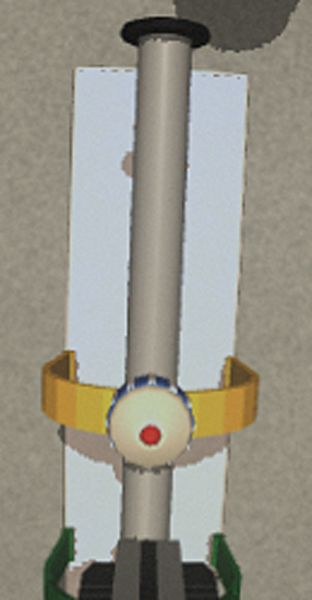

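```bash
python3 - <<'E'
from h import *
M=np.array([.5393,.1345]);u=np.array([np.sin(np.radians(16)),np.cos(np.radians(16))]);v=np.array([u[1],-u[0]])
def f(X): return X.round(4), "s,lat",((X[:2]-M)@u).round(4),((X[:2]-M)@v).round(4)
print("cherry",f(onz(ray("wrist",(252.5,181)),.182)))
print("cake strip edges",[f(onz(ray("wrist",p),.125)) for p in ((212,158),(212,172))])
X,e=tri([ray("scene",(264.5,186)),ray("side",(249,196))]);print("bug orn",f(X),e)
for n in ("scene","side"):
    im=get_image(n); h=cv2.cvtColor(im,cv2.COLOR_RGB2HSV)
    m=((h[...,0]>55)&(h[...,0]<80)&(h[...,1]>120)).astype(np.uint8)
    k,l,st,ce=cv2.connectedComponentsWithStats(m)
    print(n,[(st[i].tolist(),ce[i].round(1).tolist()) for i in range(1,k) if st[i][4]>20])
    m=((h[...,0]<8)|(h[...,0]>172))&(h[...,1]>170)&(h[...,2]>100)
    k,l,st,ce=cv2.connectedComponentsWithStats(m.astype(np.uint8))
    print(n,"red",[(st[i].tolist(),ce[i].round(1).tolist()) for i in range(1,k) if st[i][4]>15])
E
```

```text
cherry (array([0.5389, 0.1326, 0.182 ]), 's,lat', np.float64(-0.0019), np.float64(0.0002))
cake strip edges [(array([0.4958, 0.1553, 0.125 ]), 's,lat', np.float64(0.008), np.float64(-0.0476)), (array([0.4913, 0.139 , 0.125 ]), 's,lat', np.float64(-0.0089), np.float64(-0.0474))]
bug orn (array([0.5053, 0.0205, 0.1573]), 's,lat', np.float64(-0.119), np.float64(-0.0013)) [0.0011977682400484983, 0.0011977682400484758]
scene [([269, 0, 5, 16, 38], [270.7, 7.9]), ([291, 0, 8, 11, 24], [293.3, 4.0]), ([271, 15, 7, 11, 30], [273.3, 20.1]), ([270, 187, 9, 8, 23], [273.6, 190.2]), ([247, 188, 14, 29, 89], [251.9, 197.6]), ([495, 204, 7, 12, 26], [498.4, 210.0])]
scene red [([237, 62, 8, 6, 31], [241.0, 64.9]), ([201, 66, 14, 6, 49], [208.8, 68.7]), ([255, 67, 13, 6, 54], [261.1, 69.8]), ([224, 70, 21, 8, 86], [233.7, 74.3]), ([254, 76, 13, 7, 44], [259.9, 80.1]), ([206, 78, 9, 5, 36], [209.8, 79.8]), ([224, 81, 13, 7, 56], [230.1, 84.8]), ([261, 181, 9, 10, 66], [265.1, 186.0]), ([267, 296, 33, 23, 282], [283.1, 309.8]), ([270, 323, 5, 8, 19], [271.6, 326.3]), ([278, 323, 19, 10, 69], [286.7, 329.1]), ([237, 353, 26, 23, 468], [249.9, 363.4]), ([280, 374, 22, 10, 111], [292.8, 380.2])]
side []
side red [([63, 257, 17, 20, 226], [70.7, 266.0]), ([115, 271, 15, 5, 23], [121.7, 273.1]), ([4, 277, 25, 23, 316], [15.1, 288.1]), ([47, 292, 18, 19, 156], [54.7, 300.6])]
```

Consistent: cake at s≈0 and bug at s≈-120 mm along the bar. I'll descend with shut fingers into the gap at s≈-58 mm.

```bash
python3 -m crank '[[[0,0,0,0,0,0.0284],[-0.26,0.008,0,0,0,0],[-0.26,0.008,0,0,0,0],[0,0,0.3,0,0,0],[0,0,0.3,0,0,0],[0,0,0.3,0,0,0],[0,0,0.3,0,0,0],[0,0,0.2,0,0,0],[0,0,0,0,0,0],[0,0,0,0,0,0]]]' -1
python3 look2.py 2 cake_band
```

```text
clock: 4.05
position: [0.524, 0.0789, 0.1554]
tcp_rot: [0.0, 0.799, 0.601, 0.001]
wrist_force: [0.8, -0.1, 0.5]
gripper_width: 0.003
finger_force: 0.0
4.05 [0.524  0.0789 0.1554] [3.000e-04 7.989e-01 6.014e-01 8.000e-04] [ 0.79 -0.07  0.55]
cake_band scene [([272.0, 211.0], 0.74)]
cake_band side [([219.0, 219.0], 0.72)]
cake_band wrist [([249.0, 135.0], 0.9)]
    ['scene', 'side'] [0.5352 0.1309 0.1346] [0.0055 0.0055]
    ['scene', 'wrist'] [0.5392 0.1313 0.1419] [0.0005 0.0005]
    ['side', 'wrist'] [0.5383 0.1298 0.1224] [0.0005 0.0005]
    ['scene', 'side', 'wrist'] [0.5365 0.1308 0.1343] [0.0053 0.0059 0.0021]
```

View pics/wrist2.png

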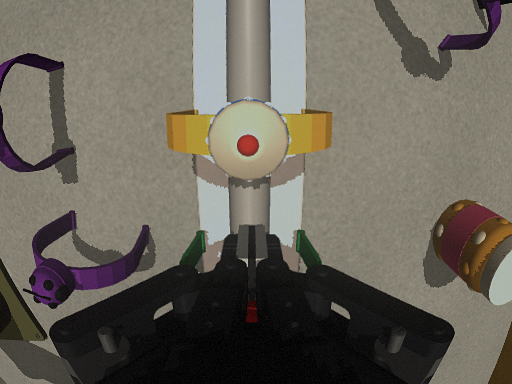

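The cake band is centred ahead at (248,135), tube and fingers are aligned, and the green band is clear behind. Lower 6 mm and push.

```bash
python3 -m crank '[[[0,0,0.05,0,0,0],[0,0,0,0,0,0],[0.09,0,0,0,0,0],[0.09,0,0,0,0,0],[0.07,0,0,0,0,0],[0.07,0,0,0,0,0],[0.07,0,0,0,0,0],[0.07,0,0,0,0,0],[0.07,0,0,0,0,0],[0.07,0,0,0,0,0],[0.07,0,0,0,0,0],[0,0,0,0,0,0]]]' -1
python3 - <<'E'
from h import *
M=np.array([.5393,.1345]);u=np.array([np.sin(np.radians(16)),np.cos(np.radians(16))]);v=np.array([u[1],-u[0]])
s=r.sense();p=np.array(s["position"]);print("tcp s",(p[:2]-M)@u,(p[:2]-M)@v,p[2])
im=get_image("wrist");cv2.imwrite("pics/w3.png",im[:,:,::-1])
for d in tip_of("cake_band","wrist")[:2]:
    X=onz(ray("wrist",d["centre"]),.14);print(d,X,(X[:2]-M)@u,(X[:2]-M)@v)
E
```

```text
clock: 5.85
position: [0.5456, 0.1573, 0.1485]
tcp_rot: [-0.0, 0.799, 0.602, 0.0]
wrist_force: [0.7, -0.3, -0.1]
gripper_width: -0.002
finger_force: 0.0
tcp s 0.023643103131568147 -0.00017893388541365476 0.14851484222510675
{'centre': [249.9, 179.3], 'conf': 0.84} [0.5541539  0.18655993 0.14      ] 0.05413751057054247 -7.117689916760414e-05
```

View pics/w3.png

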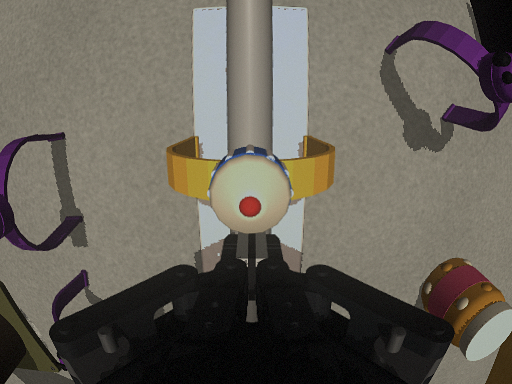

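The cake band is moving straight, s≈54 mm, still square. Push another 60 mm, then back off and rise.

```bash
python3 -m crank '[[[0.07,0,0,0,0,0],[0.07,0,0,0,0,0],[0.07,0,0,0,0,0],[0.07,0,0,0,0,0],[0.07,0,0,0,0,0],[0.07,0,0,0,0,0],[0.07,0,0,0,0,0],[0,0,0,0,0,0],[-0.1,0,0,0,0,0],[-0.2,0,-0.1,0,0,0],[0,0,-0.4,0,0,0],[0,0,-0.4,0,0,0]]]' -1
python3 -m crank '[[[-0.4,0,-0.3,0,0,0],[-0.5,0,0,0,0,0],[0,0,0,0,0,0],[0,0,0,0,0,0]]]' 1
python3 - <<'E'
from h import *
M=np.array([.5393,.1345]);u=np.array([np.sin(np.radians(16)),np.cos(np.radians(16))]);v=np.array([u[1],-u[0]])
s=r.sense();p=np.array(s["position"]);print(s["clock"],p)
im=get_image("wrist");cv2.imwrite("pics/w4.png",im[:,:,::-1])
for q in ("cake_band","bug_band"):
  for d in tip_of(q,"wrist")[:4]:
    X=onz(ray("wrist",d["centre"]),.14);print(q,d,X,(X[:2]-M)@u,(X[:2]-M)@v)
for q in ("bar_middle",):
  for d in tip_of(q,"wrist")[:4]:
    X=onz(ray("wrist",d["centre"]),.14);print(q,d,X)
E
```

```text
clock: 7.45
position: [0.5511, 0.1745, 0.2582]
tcp_rot: [0.0, 0.8, 0.6, -0.001]
wrist_force: [1.4, -0.0, 0.2]
gripper_width: 0.0
finger_force: 0.0
clock: 7.95
position: [0.5213, 0.0726, 0.2931]
tcp_rot: [0.0, 0.8, 0.6, 0.0]
wrist_force: [0.4, 0.3, -0.4]
gripper_width: 0.851
finger_force: 0.0
7.95 [0.52134532 0.07256578 0.29311881]
bug_band {'centre': [72.7, 100.6], 'conf': 0.81} [0.35488228 0.21008309 0.14      ] 0.0218227119487764 -0.1981072152973358
bug_band {'centre': [254.1, 223.0], 'conf': 0.78} [0.50963626 0.01929126 0.14      ] -0.1189221796936039 0.003241214094343501
bug_band {'centre': [407.5, 10.8], 'conf': 0.72} [0.73479113 0.2037559  0.14      ] 0.12045769971631747 0.16882861887536382
bug_band {'centre': [116.0, 211.2], 'conf': 0.67} [0.36045759 0.0740823  0.14      ] -0.10737287415426452 -0.15526098060590993
bar_middle {'centre': [248.4, 108.2], 'conf': 0.94} [0.53747097 0.13788998 0.14      ]
```

Cake band moved out; green band undisturbed at s≈-119 mm. Now over to the hook to look.

```bash
python3 -m crank '[[[-0.37,0.122,0,0,0,0],[-0.37,0.122,0,0,0,0],[-0.37,0.122,0,0,0,0],[-0.37,0.122,0,0,0,0],[-0.37,0.122,0,0,0,0],[-0.37,0.122,0,0,0,0],[-0.37,0.122,0,0,0,0],[-0.37,0.122,0,0,0,0],[0,0,0,0,0,0],[0,0,0,0,0,0]]]' 1
python3 look2.py 5 gift_box,gift_band,hook_mid,cake_band
```

```text
clock: 9.4
position: [0.5367, -0.2981, 0.2919]
tcp_rot: [-0.001, 0.798, 0.602, 0.0]
wrist_force: [-0.7, 0.1, -0.2]
gripper_width: 1.0
finger_force: 0.0
9.4 [ 0.5367 -0.2981  0.2919] [-8.000e-04  7.984e-01  6.021e-01  4.000e-04] [-0.68  0.1  -0.16]
gift_box scene [([216.0, 147.0], 0.87)]
gift_box side [([286.0, 146.0], 0.59)]
gift_box wrist []
    ['scene', 'side'] [ 0.5509 -0.2539  0.1628] [0.0054 0.0054]
gift_band scene [([216.0, 152.0], 0.78)]
gift_band side [([286.0, 150.0], 0.87)]
gift_band wrist [([253.0, 127.0], 0.7)]
    ['scene', 'side'] [ 0.5533 -0.256   0.1407] [0.0058 0.0058]
    ['scene', 'wrist'] [ 0.5545 -0.2538  0.1481] [0.0028 0.0028]
    ['side', 'wrist'] [ 0.552  -0.2536  0.1355] [0.0004 0.0004]
    ['scene', 'side', 'wrist'] [ 0.5527 -0.2541  0.142 ] [0.0064 0.0054 0.0013]
hook_mid scene [([216.0, 153.0], 0.62)]
hook_mid side [([285.0, 145.0], 0.87)]
hook_mid wrist [([266.0, 125.0], 0.6)]
    ['scene', 'side'] [ 0.5584 -0.2506  0.1518] [0.0063 0.0063]
    ['scene', 'wrist'] [ 0.5601 -0.2522  0.1452] [0.0053 0.0053]
    ['side', 'wrist'] [ 0.5628 -0.2549  0.1547] [0.0021 0.0021]
    ['scene', 'side', 'wrist'] [ 0.5608 -0.2529  0.1502] [0.0079 0.0054 0.0041]
cake_band scene [([284.0, 234.0], 0.87)]
cake_band side [([188.0, 235.0], 0.62)]
cake_band wrist []
    ['scene', 'side'] [0.5614 0.2431 0.1419] [0.003 0.003]
```

View pics/wrist5.png

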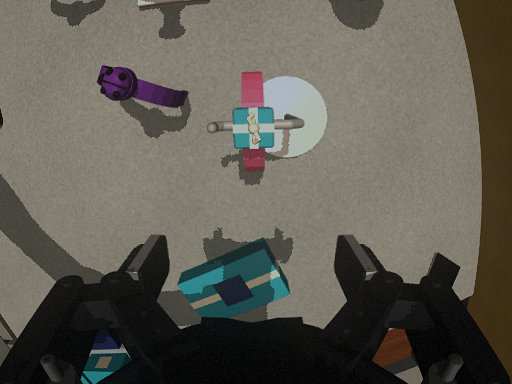

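The gift box sits at (253,128), its strip along image-vertical and the rod running (213,128)-(297,123), so the fingers need a quarter turn to straddle the box across the rod. Measuring box centre and yaw.

```bash
python3 - <<'E'
from h import *
im=cv2.imread("pics/wrist5.png"); h=cv2.cvtColor(im,cv2.COLOR_BGR2HSV)
m=((h[...,0]>80)&(h[...,0]<100)&(h[...,1]>110)).astype(np.uint8); m[:,:215]=0;m[:,290:]=0;m[:95]=0;m[160:]=0
m=cv2.morphologyEx(m,cv2.MORPH_CLOSE,np.ones((9,9)))
c=max(cv2.findContours(m,0,2)[0],key=cv2.contourArea)
print(cv2.minAreaRect(c),cv2.boundingRect(c))
b=cv2.boxPoints(cv2.minAreaRect(c))
P=np.array([onz(ray("wrist",p),.172)[:2] for p in b]);print(P,P.mean(0),np.linalg.norm(P[1]-P[0]),np.linalg.norm(P[2]-P[1]))
for i in range(4): d=P[(i+1)%4]-P[i];print(np.degrees(np.arctan2(d[0],d[1])))
A=onz(ray("wrist",(213,128)),.16);B=onz(ray("wrist",(297,123)),.135);d=(B-A)[:2];print("rod",A,B,np.degrees(np.arctan2(-d[1],d[0])))
print("bow",onz(ray("wrist",(254.5,128)),.178)); print(r.sense()["joints"])
E
python3 -c "
import cv2
a=cv2.imread('pics/wrist5.png')[60:185,190:340];cv2.imwrite('pics/c5.png',cv2.resize(a,None,fx=4,fy=4,interpolation=cv2.INTER_CUBIC))"
```

```text
((240.5, 115.5), (15.0, 15.0), 90.0) (233, 108, 16, 16)
[[ 0.539642   -0.23210356]
 [ 0.55225447 -0.23582576]
 [ 0.54854686 -0.24861936]
 [ 0.53584442 -0.24488716]] [ 0.54407194 -0.24035896] 0.013150254859708586 0.013320009530236088
106.44241353978568
-163.83831090980104
-73.62630524570233
16.544917892848453
rod [ 0.51568215 -0.24468712  0.16      ] [ 0.59513845 -0.2645982   0.135     ] 14.068144520658826
bow [ 0.55292248 -0.25391872  0.178     ]
[ 0.48827243  0.60652769 -0.09533714  1.52467169  0.0639887   1.01342193
  0.09569897]
```

View pics/c5.png

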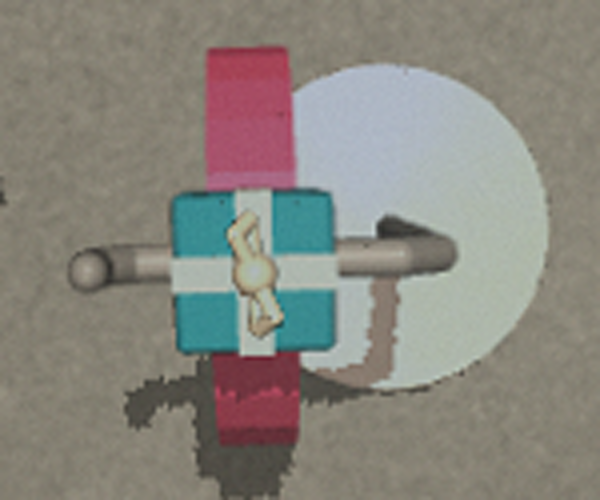

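```bash
python3 -m crank '[[[0.196,0.013,0,0,0,0],[0.196,0.013,0,0,0,0],[0,0,0,0,0,0.1087],[0,0,0,0,0,0.1087],[0,0,0,0,0,0.1087],[0,0,0,0,0,0.1087],[0,0,0,0,0,0.1087],[0,0,0,0,0,0.1087],[0,0,0,0,0,0.1087],[0,0,0,0,0,0.1087],[0,0,0,0,0,0.1087],[0,0,0,0,0,0]]]' 1
python3 -m crank '[[[0,0,0.3,0,0,0],[0,0,0.3,0,0,0],[0,0,0,0,0,0],[0,0,0,0,0,0]]]' 1
python3 look2.py 6 gift_box,gift_band
```

```text
clock: 11.65
position: [0.5523, -0.2551, 0.2924]
tcp_rot: [0.0, 0.993, -0.122, -0.0]
wrist_force: [-0.1, 0.1, -0.1]
gripper_width: 0.995
finger_force: 0.0
clock: 12.15
position: [0.553, -0.2559, 0.2218]
tcp_rot: [0.0, 0.993, -0.122, 0.001]
wrist_force: [-0.7, 0.4, 0.7]
gripper_width: 0.994
finger_force: 0.0
12.15 [ 0.553  -0.2559  0.2218] [ 3.000e-04  9.925e-01 -1.222e-01  1.000e-03] [-0.66  0.4   0.68]
gift_box scene [([219.0, 151.0], 0.71)]
gift_box side [([286.0, 146.0], 0.79), ([283.0, 150.0], 0.67)]
gift_box wrist [([244.0, 200.0], 0.79)]
    ['scene', 'side'] [ 0.5477 -0.2467  0.1593] [0.0046 0.0046]
    ['scene', 'side'] [ 0.5508 -0.2294  0.1609] [0.0041 0.0041]
    ['scene', 'wrist'] [ 0.5488 -0.2489  0.1516] [0.0045 0.0045]
    ['side', 'wrist'] [ 0.5535 -0.2522  0.1578] [0.0025 0.0025]
    ['side', 'wrist'] [ 0.555  -0.2453  0.1429] [0.0057 0.0057]
    ['scene', 'side', 'wrist'] [ 0.5503 -0.2498  0.156 ] [0.0063 0.0045 0.0044]
    ['scene', 'side', 'wrist'] [ 0.5517 -0.2436  0.1508] [0.0072 0.0089 0.0063]
gift_band scene [([213.0, 153.0], 0.85)]
gift_band side [([286.0, 149.0], 0.62)]
gift_band wrist [([246.0, 199.0], 0.87)]
    ['scene', 'side'] [ 0.5602 -0.2647  0.135 ] [0.005 0.005]
    ['scene', 'wrist'] [ 0.5608 -0.2532  0.15  ] [0.0071 0.0071]
    ['side', 'wrist'] [ 0.5515 -0.2508  0.1433] [0.0003 0.0003]
    ['scene', 'side', 'wrist'] [ 0.557  -0.2545  0.1435] [0.0097 0.0049 0.0063]
```

View pics/wrist6.png

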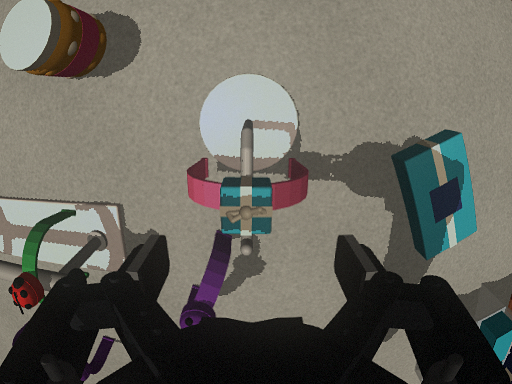

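The box bow is at (246,212), the square edges are aligned with the fingers, and it sits slightly left of the finger midline (~252). Computing the offset.

```bash
python3 - <<'E'
from h import *
s=r.sense();p=np.array(s["position"]);from scipy.spatial.transform import Rotation as Ro
q=s["tcp_rot"];R=Ro.from_quat([q[1],q[2],q[3],q[0]])
for px,z in (((246,212),.178),((221,235),.172),((270,235),.172),((222,183),.172),((269,183),.172)):
    X=onz(ray("wrist",px),z);print(X.round(4),(R.inv().apply(X-p)*1000).round(1))
E
```

```text
[ 0.5534 -0.2516  0.178 ] [ 0.1 -3.8 42.8]
[ 0.5382 -0.229   0.172 ] [-20.1 -22.   48.8]
[ 0.5298 -0.2631  0.172 ] [-20.   13.1  48.8]
[ 0.5753 -0.2404  0.172 ] [ 18.6 -20.   48.9]
[ 0.5676 -0.2711  0.172 ] [18.6 11.6 48.9]
```

```bash
python3 -m crank '[[[0,-0.034,0.158,0,0,0],[0,0,0.158,0,0,0],[0,0,0.158,0,0,0],[0,0,0.158,0,0,0],[0,0,0,0,0,0],[0,0,0,0,0,0]]]' 1
python3 -m crank '[[[0,0,0,0,0,0],[0,0,0,0,0,0],[0,0,0,0,0,0],[0,0,0,0,0,0],[0,0,0,0,0,0],[0,0,0,0,0,0]]]' -1 40
```

```text
clock: 13.35
position: [0.5536, -0.2517, 0.1454]
tcp_rot: [0.0, 0.992, -0.123, 0.001]
wrist_force: [-0.2, 1.1, 0.6]
gripper_width: 0.997
finger_force: 0.0
clock: 14.1
position: [0.5535, -0.2514, 0.1451]
tcp_rot: [0.0, 0.992, -0.123, 0.0]
wrist_force: [-1.1, 0.7, 4.4]
gripper_width: 0.41
finger_force: 42.1
```

Grasped (≈35 mm). Lift straight, then turn back.

```bash
python3 -m crank '[[[0,0,-0.15,0,0,0],[0,0,-0.25,0,0,0],[0,0,-0.25,0,0,0],[0,0,-0.25,0,0,0],[0,0,-0.25,0,0,0],[0,0,-0.25,0,0,0],[0,0,0,0,0,0],[0,0,0,0,0,0]]]' -1 40
python3 -m crank '[[[0,0,0,0,0,-0.1088],[0,0,0,0,0,-0.1088],[0,0,0,0,0,-0.1088],[0,0,0,0,0,-0.1088],[0,0,0,0,0,-0.1088],[0,0,0,0,0,-0.1088],[0,0,0,0,0,-0.1088],[0,0,0,0,0,-0.1088],[0,0,0,0,0,-0.1088],[0,0,0,0,0,0],[0,0,0,0,0,0]]]' -1 40
```

```text
clock: 15.1
position: [0.5525, -0.2508, 0.3114]
tcp_rot: [-0.0, 0.992, -0.123, -0.001]
wrist_force: [0.2, 0.7, -1.2]
gripper_width: 0.415
finger_force: 41.6
clock: 16.48
position: [0.5527, -0.2512, 0.3117]
tcp_rot: [-0.001, 0.799, 0.601, -0.0]
wrist_force: [0.1, 0.0, -1.0]
gripper_width: 0.413
finger_force: 41.5
```

```bash
python3 -m crank '[[[0,0,-0.2,0,0,0],[0.306,-0.0993,0,0,0,0],[0.306,-0.0993,0,0,0,0],[0.306,-0.0993,0,0,0,0],[0.306,-0.0993,0,0,0,0],[0.306,-0.0993,0,0,0,0],[0.306,-0.0993,0,0,0,0],[0.306,-0.0993,0,0,0,0],[0.306,-0.0993,0,0,0,0],[0.306,-0.0993,0,0,0,0],[0.306,-0.0993,0,0,0,0],[0,0,0,0,0,0]]]' -1 40
python3 -m crank '[[[0,0,0,0,0,0],[0,0,0,0,0,0]]]' -1 40
python3 look2.py 7 gift_band,bar_middle,bar_end
```

```text
clock: 17.98
position: [0.5388, 0.1392, 0.3364]
tcp_rot: [-0.001, 0.797, 0.604, 0.001]
wrist_force: [-0.3, -0.9, -0.3]
gripper_width: 0.411
finger_force: 41.5
clock: 18.23
position: [0.5398, 0.1329, 0.3366]
tcp_rot: [0.0, 0.799, 0.601, -0.0]
wrist_force: [-0.6, -0.3, 0.0]
gripper_width: 0.413
finger_force: 41.5
18.225 [0.5398 0.1329 0.3366] [ 4.000e-04  7.994e-01  6.009e-01 -3.000e-04] [-0.56 -0.35  0.  ]
gift_band scene [([274.0, 160.0], 0.81)]
gift_band side [([214.0, 172.0], 0.96)]
gift_band wrist []
    ['scene', 'side'] [0.5429 0.1308 0.333 ] [0.0007 0.0007]
bar_middle scene [([274.0, 213.0], 0.91)]
bar_middle side [([218.0, 218.0], 0.64)]
bar_middle wrist [([248.0, 161.0], 0.63)]
    ['scene', 'side'] [0.5345 0.1391 0.1369] [0.0001 0.0001]
    ['scene', 'wrist'] [0.5356 0.1367 0.1362] [0.0022 0.0022]
    ['side', 'wrist'] [0.5375 0.1352 0.131 ] [0.0009 0.0009]
    ['scene', 'side', 'wrist'] [0.5356 0.1372 0.1356] [0.0019 0.0012 0.0026]
bar_end scene [([290.0, 251.0], 0.93), ([285.0, 235.0], 0.2)]
bar_end side [([168.0, 243.0], 0.66)]
bar_end wrist [([247.0, 9.0], 0.6)]
    ['scene', 'side'] [0.5837 0.3076 0.1438] [0.0011 0.0011]
    ['scene', 'wrist'] [0.5842 0.307  0.1422] [0.0015 0.0015]
    ['scene', 'wrist'] [0.5864 0.2891 0.1893] [0.0051 0.0051]
    ['side', 'wrist'] [0.5853 0.306  0.1424] [0.0001 0.0001]
    ['scene', 'side', 'wrist'] [0.5844 0.3068 0.1429] [0.0019 0.0007 0.0013]
```

View pics/wrist7.png

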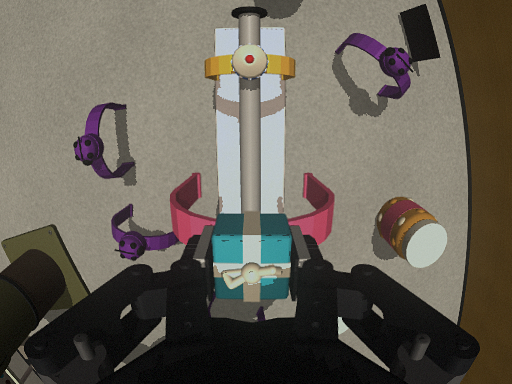

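The pink band is held square, straddling the tube (arms at (190,205) and (315,205)), with the cake band clear at (250,62). Descending.

```bash
python3 -m crank '[[[0,0,0.2,0,0,0],[0,0,0.2,0,0,0],[0,0,0.2,0,0,0],[0,0,0.2,0,0,0],[0,0,0.2,0,0,0],[0,0,0.2,0,0,0],[0,0,0.2,0,0,0],[0,0,0.08,0,0,0],[0,0,0.075,0,0,0],[0,0,0,0,0,0],[0,0,0,0,0,0]]]' -1 40
python3 -m crank '[[[0,0,0.012,0,0,0],[0,0,0.012,0,0,0],[0,0,0.008,0,0,0],[0,0,0,0,0,0]]]' -1 40
```

```text
clock: 20.2
position: [0.5402, 0.1347, 0.1507]
tcp_rot: [0.0, 0.799, 0.602, 0.001]
wrist_force: [0.3, 0.3, -1.2]
gripper_width: 0.41
finger_force: 41.5
clock: 20.7
position: [0.5396, 0.1345, 0.1462]
tcp_rot: [-0.0, 0.798, 0.602, -0.0]
wrist_force: [0.3, -0.8, 0.4]
gripper_width: 0.411
finger_force: 41.5
```

```bash
python3 -m crank '[[[0,0,0.012,0,0,0],[0,0,0,0,0,0],[0,0,0,0,0,0]]]' -1 40; python3 look2.py 8 gift_band | head -4
```

```text
clock: 21.08
position: [0.5398, 0.1346, 0.1452]
tcp_rot: [0.0, 0.798, 0.602, 0.0]
wrist_force: [-1.5, -0.9, 4.8]
gripper_width: 0.415
finger_force: 42.1
21.075 [0.5398 0.1346 0.1452] [1.000e-04 7.985e-01 6.020e-01 2.000e-04] [-1.46 -0.92  4.78]
gift_band scene [([270.0, 212.0], 0.69)]
gift_band side [([219.0, 216.0], 0.84)]
gift_band wrist [([251.0, 241.0], 0.63)]
```

Seated on the tube (≈5 N). Release and rise.

```bash
python3 -m crank '[[[0,0,0,0,0,0],[0,0,0,0,0,0],[0,0,0,0,0,0],[0,0,0,0,0,0],[0,0,0,0,0,0]]]' 0.6 40
python3 -m crank '[[[0,0,-0.1,0,0,0],[0,0,-0.2,0,0,0],[0,0,-0.3,0,0,0],[0,0,-0.3,0,0,0],[0,0,-0.3,0,0,0],[-0.4,0,-0.2,0,0,0],[-0.4,0,0,0,0,0],[0,0,0,0,0,0],[0,0,0,0,0,0]]]' 0.6
python3 look2.py 9 gift_band,cake_band,bug_band | grep -v "bug.*wrist'"
```

```text
clock: 22.0
position: [0.5397, 0.1345, 0.1447]
tcp_rot: [0.0, 0.799, 0.602, 0.0]
wrist_force: [0.4, -0.3, 0.2]
gripper_width: 0.798
finger_force: 0.0
clock: 23.12
position: [0.5134, 0.0429, 0.3134]
tcp_rot: [-0.0, 0.798, 0.602, 0.001]
wrist_force: [-0.0, 0.6, 0.4]
gripper_width: 0.8
finger_force: 0.0
23.125 [0.5134 0.0429 0.3134] [-1.000e-04  7.984e-01  6.021e-01  8.000e-04] [-0.03  0.59  0.4 ]
gift_band scene [([271.0, 212.0], 0.89)]
gift_band side [([216.0, 214.0], 0.94)]
gift_band wrist [([254.0, 82.0], 0.57)]
    ['scene', 'side'] [0.5463 0.1352 0.1451] [0.0002 0.0002]
    ['scene', 'wrist'] [0.5422 0.1308 0.1401] [0.0009 0.0009]
    ['side', 'wrist'] [0.5437 0.1332 0.1455] [0.0032 0.0032]
    ['scene', 'side', 'wrist'] [0.5444 0.1329 0.1433] [0.0007 0.0031 0.0035]
cake_band scene [([283.0, 236.0], 0.86)]
cake_band side [([187.0, 235.0], 0.76), ([219.0, 213.0], 0.16)]
cake_band wrist []
    ['scene', 'side'] [0.5664 0.2444 0.1374] [0.0027 0.0027]
bug_band scene [([343.0, 216.0], 0.82), ([225.0, 257.0], 0.7), ([267.0, 191.0], 0.69)]
bug_band side [([302.0, 184.0], 0.87), ([250.0, 270.0], 0.87), ([249.0, 200.0], 0.82)]
bug_band wrist [([79.0, 78.0], 0.98), ([118.0, 184.0], 0.7), ([233.0, 313.0], 0.7)]
    ['scene', 'side'] [0.3397 0.2253 0.1279] [0.0078 0.0078]
    ['scene', 'side'] [0.5017 0.0261 0.1432] [0.0042 0.0042]
    ['scene', 'wrist'] [0.3265 0.2165 0.1061] [0.0038 0.0038]
    ['side', 'wrist'] [ 0.4233 -0.174   0.1064] [0.0024 0.0024]
    ['side', 'wrist'] [0.3433 0.2124 0.1236] [0.0032 0.0032]
    ['side', 'wrist'] [0.4343 0.0949 0.2688] [0.0087 0.0087]
    ['scene', 'side', 'wrist'] [0.3383 0.2176 0.12  ] [0.0109 0.008  0.0063]
```

View pics/wrist9.png

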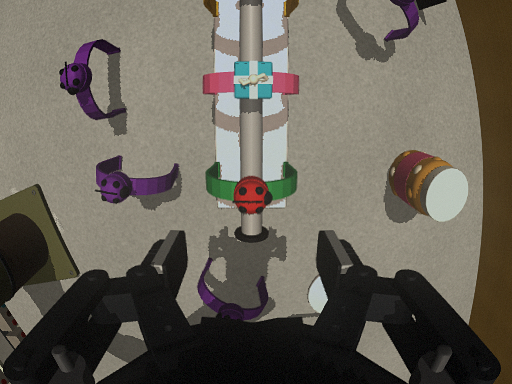

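The three bands hang straight and square on the bar: green at (252,192), pink at (254,80), yellow at the top. The arm is clear.

```bash
python3 -c "
from workcell import ticket
print(ticket.job_done())"
```

```text
the job is handed in; nothing more can be done
None
```

The job is handed in at about 23 s: in the last picture the pink gift band hangs over the bar's middle, the yellow cake band about 110 mm towards the free end and the green bug band about 120 mm on the -y side, all straight and apart, with the arm clear; the verdict was not shown.

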